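# Draw one spray can from the gravity rack for the job tray

## Task

Get one can of spray from the gravity rack: push the can waiting at the stop endways, out of the rack's open side and right along into the take-off trough, so that the next can rolls down to the stop. Then pick the can out of the trough and lay it on its side on the floor of the job tray, in the empty part beside the brush. Set it down, do not drop it, leave the other cans lined up in the rack and leave the brush, polish tin and hammer where they are.

Things in the scene. Friction and masses are not known exactly. Their poses are not given: they have to be found in the camera images.
- rack: Grey sheet-steel gravity can rack, fixed. Origin on the bench below the middle of a can at the stop; x up the lane, y across it towards the take-off trough. Lane floor rises 9 degrees to x = 255 mm; cans lie across it. Side rails (y = -85, +85 mm; tops 71 mm high rising to 106) begin at x = 31 mm, so the end can's bay is open at both sides. Bay floor y = -88 to 88 mm.
- stop_seat (a point): Middle of a can lying at the stop, on its axis: 55 mm above the bench, at the rack's x = 0, y = 0. Axes as the rack. The stop plate stands 27 mm from this point on the -x side, its top 4 mm above it.
- trough_seat (a point): Middle of a can lying well in the trough, on its axis: 54 mm high, at the rack's x = 0, y = 184 mm; axes as the rack. The trough is a level channel along y from 88 to an end plate at 279 mm, floor 1 mm below the bay's. Its lips are 10 mm high and 49 mm over their outsides, inside the can's width: a can in it can be gripped across from above. Can clear of the bay: middle at y 168 to 199.
- end_can_mid (a point): The spray can that starts at the stop: white and aluminium body 53 mm across, 123 long, flat base; black cap 45 across; 160 mm over all, about 0.2 kg. Point on its axis at mid-length, y along the axis to the cap (towards the trough at the start); x, z turn as it rolls. Centre of mass about 15 mm from the point towards the base. Slides endways at a push of 1 to 3 N on its base.
- next_can_mid (a point): Same kind of can, second in the lane, touching the end can 53 mm up the slope. Point on its axis at mid-length, y along the axis to the cap. It rolls down to the stop by itself once the end can and whatever pushed it are out of the bay.
- third_can_mid (a point): Same kind of spray can as the end can. The point lies on its axis at mid-length; y runs along the axis towards the cap. Third in the lane.
- fourth_can_mid (a point): Same kind of spray can as the end can. The point lies on its axis at mid-length; y runs along the axis towards the cap. Fourth and last in the lane.
- end_can: The same can as end_can_mid, same point and axes.
- next_can: The same can as next_can_mid, same point and axes.
- tray: Grey plastic job tray, fixed: outer 300 mm along its x, 240 along its y, 45 high; walls and floor 5 mm; open on top. Origin under its centre on the bench. The brush lies across it near the +x end (from x = 55 mm on); the rest is empty.
- tray_space (a point): Middle of the empty part of the tray, on its inner floor (5 mm above the bench, 45 mm from the tray's centre towards -x). Axes as the tray. A can lying here has its axis 31.5 mm above the bench; its length fits along the tray's y.
- brush: Shoe brush lying in the tray, bristles down, length 175 mm along y, 50 mm wide, about 42 mm high. Origin under its centre. Leave it.
- polish_tin: Round flat polish tin, 90 mm across, 28 mm high, on the bench. Origin under its centre. Leave it.
- hammer: Hammer, about 230 mm long, lying on the bench on the robot's side of the rack. Leave it.

How it is judged:
By the outcome, as a careful person would: the job done as asked, in the order asked, and still so for the second after the job is handed in, with the robot touching nothing.
It also fails if it takes over 62 s, if anything falls off the work surface, if the arm or the gripper's body presses on something with over 40 N, if the wrist force passes 120 N, or if a joint passes its speed limit or range.

## Robot

A 6-joint arm with a two-finger parallel gripper is mounted at the origin on the work surface. World frame = base frame: x ahead of the robot, y to its left, z up, the work surface at z = 0. Lengths are in m, angles in rad, forces in N, time in s.
With the tool pointing down it reaches from about 0.375 to 0.975 m from the base axis. Payload 3.8 kg.
Tool frame: the origin (TCP) lies at the very end of the fingers, on their centre line; the grasp point (between the pads) lies 19 mm behind it (bot.grip_point_offset is the distance from the TCP to the grasp point, in m); z points along the fingers, x is the direction in which the jaws open and shut, and the axes are right-handed (so a half turn about z gives the same grasp; the last joint's range is limited). The gripper opens to 85 mm and grips with 20 to 120 N. Pads are 22 mm wide; open, the fingers measure 114 mm over their backs; the gripper's body (76 mm by 85 mm) begins 54 mm behind the grasp point. The pads swing forward as they close: fully open they stand 13 mm farther back than shut.
Start: joints at [1.124, 0.264, 1.604, -0, 1.274, -0.037], TCP at [0.269, 0.619, 0.231] pointing down, gripper open.
Joint ranges: [-2.63, 2.63], [-0.94, 2.18], [0.31, 2.57], [-1.31, 4.45], [0, 2.66], [-2.55, 2.55]. Speed limits (rad/s): [2.57, 2.57, 3.14, 3.14, 3.14, 3.14].

## Interface

Orientations are given as a rotation vector (axis times angle).
In Python, from workcell import bot, read_camera gives the robot as it stands.
- The arm moves only by the tool arm_command, never from a script. Its argument "rows" is a list of rows, each an object with "delta_rot": the turn, a rotation vector about the tool's x, y, z in rad, a list of three; "xyz": the shift along the tool's x, y, z in m, a list of three; "gripper": the finger opening in m, from 0 to 0.0854. A call has 1 to 12 rows; each row shifts and turns the commanded pose from where the row before left it, along the tool's axes as they then stand; what a row does not reach is not made up. A row lasts 1/10 s, in which the tool goes at most 50 mm and 8.59 degrees, less where a joint would pass 70% of its speed; a pose out of reach is approached as far as the arm can. A call is refused whole if a number of a shift passes 0.05 or a number of a turn 0.15, either way. A call with a gripper value outside its range is refused whole. The fingers move at their own pace and stop on an object; "force" is the grip in N (left out, the last holds). Time passes only in rows, so rows that do not move let the fingers close. It gives the time, the measured TCP pose, the force and the opening at its end, in the units of the state.
- bot.read_state(): the state, without advancing time (a new reading comes with each control period).
- read_camera(name): name is "scene" or "top" or "wrist"; returns a dict with "pixels" (384x512x3 uint8, red, green, blue), "range_z" (384x512 float32, m along the optical axis (not along the pixel's ray), 0 where there is no reading), "intrinsics" (3x3 intrinsics, pixels), "camera_from_world" (4x4, takes a point from world to camera coordinates). Camera axes: x right, y up, looking along -z (the intrinsics and any distortion apply to the point x, -y, -z); pixel columns grow to the right and rows downward; lengths in m; the calibration is good to about 2 mm. A picture is of the moment at which its call begins.
- bot.finish_job(): hands the job in, once; it reports no verdict.
The state is a dict: "time": time; "q": joint angles; "joint_vel": joint speeds; "joint_torque": joint torques, N m; "tool_pos": TCP position; "tcp_rot": TCP orientation; "wrist_force": force on the tool from outside, world axes, zero at the start; "torque": the same for the moment, N m; "width": opening from 0.0 (shut) to 1.0 (fully open).
Only numpy, scipy, OpenCV 4.12 (cv2) and the standard library are available. Lean on these libraries where they do the work, as an engineer would, in place of code of your own. Each camera call takes 0.05 s, during which the arm holds its last target.

## Working session

There is one attempt and no reset: what is moved stays moved. The work goes in short steps, Python scripts to look and compute and a tool call to move; the robot and the scene stay as the last step left them, time stands still between calls to the robot, and variables do not carry over. Pictures are saved under pics/ and viewed, and the job is handed in when it is done.

Besides the shell and the picture viewer there is one more tool, called after "Emit:" as a command line: name --argument value ..., lists and objects as JSON in quotes. arm_command: Moves the arm, as the interface text tells. Its arguments: {"type":"object","properties":{"rows":{"type":"array","items":{"type":"object","properties":{"delta_rot":{"type":"array","items":{"type":"number"}},"xyz":{"type":"array","items":{"type":"number"}},"gripper":{"type":"number"}}}},"force":{"type":"number"}},"required":["rows"]}

```bash
mkdir -p pics; ls
python3 - <<'E'
from workcell import bot, read_camera
import cv2,numpy as np
print(bot.read_state())
for n in ("scene","top","wrist"):
    c=read_camera(n); cv2.imwrite(f"pics/{n}0.png",c["pixels"][:,:,::-1]); np.savez(f"{n}0.npz",**c)
    print(n,c["intrinsics"].tolist(),np.round(c["camera_from_world"],3).tolist())
E
```

```text
pics
{'time': 0.0, 'q': array([ 1.12407547e+00,  2.64786175e-01,  1.60539866e+00, -1.19992476e-05,
        1.27367791e+00, -3.69446702e-02]), 'joint_vel': array([ 7.09921459e-05, -7.05778674e-04, -1.08399095e-03, -2.61374097e-03,
       -5.95054161e-05, -1.10523004e-03]), 'joint_torque': array([ 3.86879196e-05, -5.15098965e+01, -3.67318583e+01, -2.68506437e-04,
        1.28184340e-02,  7.08554239e-06]), 'tool_pos': array([0.26863722, 0.61843745, 0.22992645]), 'tcp_rot': array([ 2.62595219,  1.72236265, -0.00304143]), 'wrist_force': array([-0.09103226, -0.29729698, -0.13274249]), 'torque': array([0.01795844, 0.01028475, 0.02782558]), 'width': 0.9988706583335519}
scene [[369.24103543045925, 0.0, 253.28226837926448], [0.0, 369.24103543045925, 186.70726554514374], [0.0, 0.0, 1.0]] [[0.794, 0.608, 0.018, -0.416], [-0.406, 0.507, 0.76, 0.175], [0.453, -0.611, 0.649, -1.368], [0.0, 0.0, 0.0, 1.0]]
top [[354.99090303052014, 0.0, 254.61856404451524], [0.0, 354.99090303052014, 190.86528539951277], [0.0, 0.0, 1.0]] [[-0.006, -1.0, 0.022, -0.003], [0.993, -0.003, 0.121, -0.531], [-0.121, 0.023, 0.992, -0.886], [0.0, 0.0, 0.0, 1.0]]
wrist [[287.1381785173691, 0.0, 253.52392746382307], [0.0, 287.1381785173691, 195.10822602559793], [0.0, 0.0, 1.0]] [[0.399, 0.917, -0.001, -0.674], [-0.878, 0.382, -0.289, 0.037], [-0.265, 0.117, 0.957, -0.38], [0.0, 0.0, 0.0, 1.0]]
```

View pics/scene0.png

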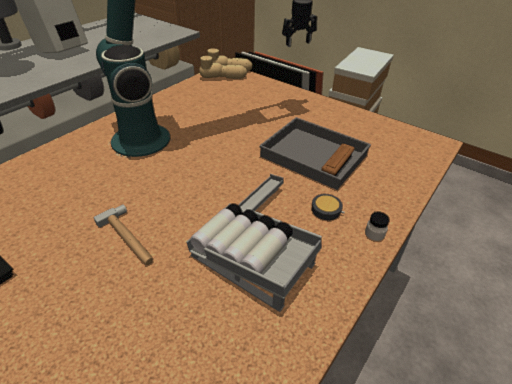

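View pics/top0.png

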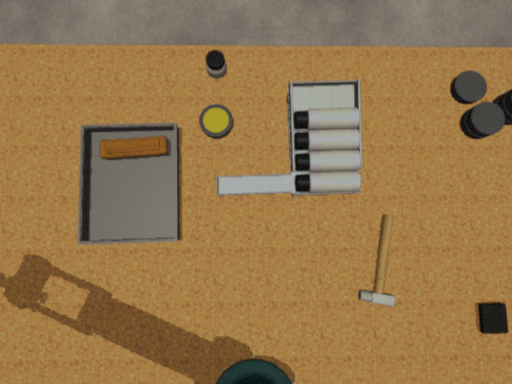

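View pics/wrist0.png

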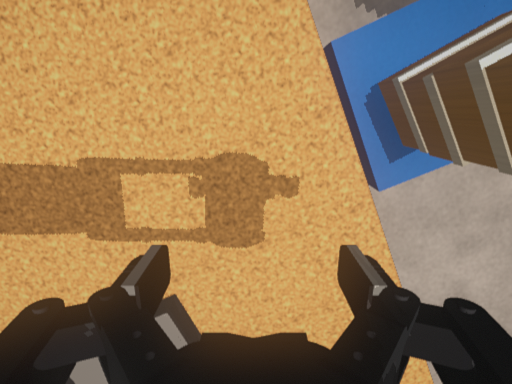

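The top view shows the rack at cols 290–360, rows 80–195. The end can is at about (328,182) with its cap to the left. The trough runs left to col 218, and the tray spans (80–178, 125–242) with the brush at (134,147). Next I'll fit these from depth.

```bash
cat > h.py <<'E'
import numpy as np, cv2
def cloud(c):
    K=c["intrinsics"]; T=c["camera_from_world"]; d=c["range_z"]
    v,u=np.mgrid[0:d.shape[0],0:d.shape[1]]
    X=(u-K[0,2])/K[0,0]*d; Y=-(v-K[1,2])/K[1,1]*d
    P=np.stack([X,Y,-d,np.ones_like(d)],-1)@np.linalg.inv(T).T
    P=P[...,:3]; P[d<=0]=np.nan
    return P
E
python3 - <<'E'
from h import *
c=dict(np.load("top0.npz")); P=cloud(c)
np.set_printoptions(precision=4,suppress=True)
for (u,v) in [(255,260),(240,185),(328,182),(328,161),(303,182),(328,140),(328,119),(130,200),(216,121),(300,300)]: print(u,v,P[v,u])
hsv=cv2.cvtColor(c["pixels"],cv2.COLOR_RGB2HSV)
x,y,z=[P[...,i] for i in range(3)]
# end can ROI rows of x,z
for v in range(168,202,2): print(v,P[v,340],P[v,250],P[v,320][2].round(4))
for u in list(range(212,232,2))+list(range(286,300,2))+list(range(306,314,1))+list(range(354,366,1)): print(u,P[182,u],P[184,u,2].round(4))
E
```

```text
255 260 [ 0.3524 -0.0065 -0.0001]
240 185 [0.547  0.0321 0.0262]
328 182 [ 0.5463 -0.1859  0.0811]
328 161 [ 0.5979 -0.1863  0.0866]
303 182 [ 0.5472 -0.1249  0.0757]
328 140 [ 0.6484 -0.1856  0.0962]
328 119 [ 0.6992 -0.1854  0.1039]
130 200 [0.5111 0.3233 0.0019]
216 121 [0.7187 0.0957 0.0276]
300 300 [ 0.2499 -0.1221  0.0017]
168 [ 0.5827 -0.219   0.0732] [ 0.5971  0.0056 -0.0012] 0.0811
170 [ 0.5787 -0.2203  0.0677] [ 0.5917  0.0056 -0.0019] 0.07
172 [ 0.5728 -0.2189  0.0723] [ 0.5862  0.0056 -0.0015] 0.0662
174 [ 0.5669 -0.2175  0.0771] [0.5804 0.0057 0.    ] 0.0761
176 [ 0.5615 -0.2168  0.0789] [0.5703 0.006  0.0287] 0.0765
178 [ 0.5563 -0.2163  0.08  ] [0.5651 0.006  0.0278] 0.0814
180 [ 0.5509 -0.2154  0.0829] [0.5599 0.006  0.0275] 0.0817
182 [ 0.5464 -0.2161  0.0796] [0.5542 0.006  0.0305] 0.0809
184 [ 0.5416 -0.2163  0.078 ] [0.5492 0.006  0.0287] 0.0789
186 [ 0.537  -0.2169  0.0752] [0.544  0.0061 0.028 ] 0.0777
188 [ 0.5326 -0.2179  0.0707] [0.5393 0.006  0.0238] 0.0744
190 [ 0.5285 -0.2198  0.063 ] [0.5341 0.0061 0.0239] 0.0666
192 [ 0.5248 -0.2226  0.0519] [0.5287 0.00
[... 908 characters left out ...]
 [ 0.5469 -0.1346  0.0774] 0.074
308 [ 0.5469 -0.137   0.0777] 0.0741
309 [ 0.5469 -0.1395  0.0775] 0.0761
310 [ 0.5466 -0.1416  0.0795] 0.0768
311 [ 0.5462 -0.1436  0.0823] 0.0787
312 [ 0.5469 -0.147   0.0772] 0.079
313 [ 0.5468 -0.1493  0.0783] 0.0801
354 [ 0.5465 -0.2514  0.0782] 0.0764
355 [ 0.5464 -0.2536  0.0792] 0.0769
356 [ 0.5466 -0.2565  0.0776] 0.0771
357 [ 0.546  -0.2578  0.0816] 0.078
358 [ 0.5465 -0.2615  0.0778] 0.0785
359 [ 0.5462 -0.2632  0.0803] 0.0788
360 [ 0.5464 -0.2662  0.0787] 0.0752
361 [ 0.5578 -0.2943  0.0005] -0.0024
362 [ 0.5576 -0.2966  0.0019] -0.0025
363 [ 0.5575 -0.2991  0.0026] 0.0013
364 [ 0.5579 -0.3028 -0.0003] -0.0005
365 [ 0.5579 -0.3053  0.0001] -0.0002
```

Run:
```python
import cv2
a=cv2.imread("pics/top0.png"); cv2.imwrite("pics/topz.png",cv2.resize(a[70:205,205:370],None,fx=4.5,fy=4.4,interpolation=cv2.INTER_CUBIC))
```

```text
(no output)
```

View pics/topz.png

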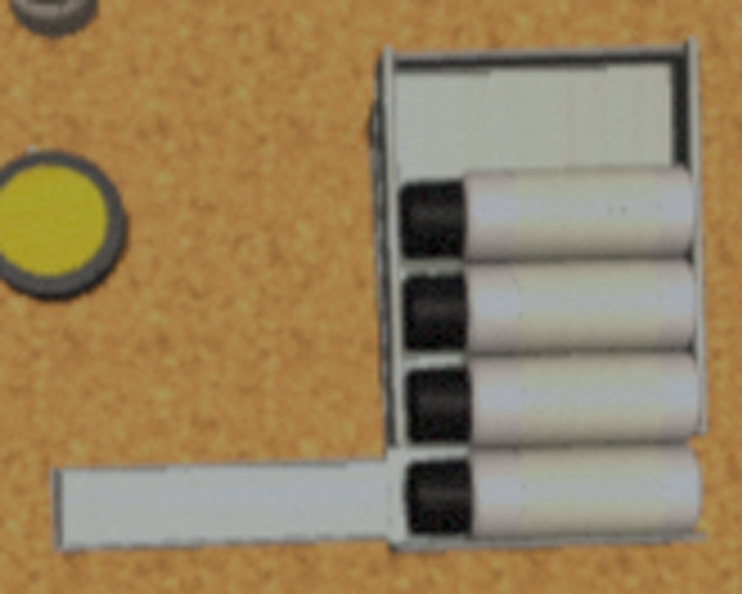

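```bash
cat > fit.py <<'E'
from h import *
import sys
np.set_printoptions(precision=4,suppress=True)
c=dict(np.load("top0.npz")); P=cloud(c)
x,y,z=[P[...,i] for i in range(3)]
# trough centre line, by columns
m=(z>.015)&(z<.05)&(x>.5)&(x<.6)&(y>-.09)&(y<.1)
ys,cs,ws=[],[],[]
for u in range(222,286):
    s=m[:,u]; 
    if s.sum()>5: ys.append(np.nanmedian(y[:,u][s])); cs.append((x[:,u][s].max()+x[:,u][s].min())/2); ws.append(np.ptp(x[:,u][s]))
p=np.polyfit(ys,cs,1); print("trough x(y)",p,"deg",np.degrees(np.arctan(p[0])),"w",np.median(ws))
# cans : circle fit in x,z per can over body
hsv=cv2.cvtColor(c["pixels"],cv2.COLOR_RGB2HSV)
from scipy.optimize import least_squares
for i,(x0) in enumerate([.547,.599,.651,.703]):
    s=(abs(x-x0)<.02)&(y>-.262)&(y<-.15)&(z>.055+.16*(x0-.547))
    X,Y,Z=x[s],y[s],z[s]
    f=lambda q: np.hypot(X-q[0]-q[1]*(Y+.19),(Z-q[2]))-.0265
    r=least_squares(f,[x0,0,.055],loss="soft_l1",f_scale=.002)
    print("can",i,r.x,np.degrees(np.arctan(r.x[1])),"res",np.std(f(r.x)), "y range", np.nanmin(Y))
    s2=(abs(x-r.x[0])<.01)&(z>r.x[2]+.012)&(y>-.3)&(y<-.07); print("  y extent",y[s2].min(),y[s2].max(),"mid",(y[s2].min()+y[s2].max())/2)
# tray rim
m=(z>.038)&(z<.052)&(x>.35)&(x<.75)&(y>.15)&(y<.52)
pts=np.c_[x[m],y[m]].astype(np.float32)
print("rim",cv2.minAreaRect(pts), pts.min(0),pts.max(0))
m=(z>.03)&(z<.055)&(hsv[...,1]>150)&(x>.6)&(x<.72)&(y>.18)&(y<.45)
pts=np.c_[x[m],y[m]].astype(np.float32); print("brush",cv2.minAreaRect(pts),pts.min(0),pts.max(0))
from scipy.spatial.transform import Rotation as R
print(R.from_rotvec([2.62595219,1.72236265,-0.00304143]).as_matrix())
E
python3 fit.py
```

```text
trough x(y) [-0.0318  0.5485] deg -1.8218771816427457 w 0.04589548013524314
can 0 [ 0.5521 -0.0322  0.0545] -1.8419508213579656 res 0.0013322877741896364 y range -0.2617053862491997
  y extent -0.2676394870196972 -0.10797629961219549 mid -0.18780789331594633
can 1 [ 0.6045 -0.0326  0.0629] -1.864463861944379 res 0.0013317531846674163 y range -0.26153389733600557
  y extent -0.27245146988615276 -0.09874702303123689 mid -0.18559924645869483
can 2 [ 0.6569 -0.0325  0.0711] -1.864267066534396 res 0.0013182822563193371 y range -0.26185231135900244
  y extent -0.2694793430748192 -0.09829786946620961 mid -0.1838886062705144
can 3 [ 0.7093 -0.0327  0.0795] -1.8735477854595082 res 0.0013451365229669963 y range -0.2619933390161615
  y extent -0.2691106984852149 -0.095898894779478 mid -0.18250479663234645
rim ((0.5545613765716553, 0.31612563133239746), (0.3068249821662903, 0.24773702025413513), 1.4815400838851929) [0.3999 0.1887] [0.7104 0.4432]
brush ((0.6451963186264038, 0.3070630133152008), (0.04669621214270592, 0.17105980217456818), 4.0520172119140625) [0.6169 0.2208] [0.6717 0.3928]
[[ 0.3984  0.9172 -0.001 ]
 [ 0.9172 -0.3984 -0.0021]
 [-0.0023 -0.0001 -1.    ]]
```

Emit:
arm_command --rows '[{"delta_rot":[0,0,0.141],"xyz":[0,0,0],"gripper":0},{"delta_rot":[0,0,0.141],"xyz":[0,0,0],"gripper":0},{"delta_rot":[0,0,0.141],"xyz":[0,0,0],"gripper":0},{"delta_rot":[0,0,0.141],"xyz":[0,0,0],"gripper":0},{"delta_rot":[0,0,0.141],"xyz":[0,0,0],"gripper":0},{"delta_rot":[0,0,0.141],"xyz":[0,0,0],"gripper":0},{"delta_rot":[0,0,0.141],"xyz":[0,0,0],"gripper":0},{"delta_rot":[0,0,0.141],"xyz":[0,0,0],"gripper":0},{"xyz":[0,0,0],"delta_rot":[0,0,0],"gripper":0}]' --force 40

```text
time: 1.05
tool_pos: [0.2688, 0.6189, 0.2307]
tcp_rot: [3.14, 0.051, -0.001]
wrist_force: [-0.5, -0.1, 0.4]
width: 0.0
```

```bash
cat > go.py <<'E'
# usage: go.py x y z -> needed shift in tool axes
import sys,numpy as np
from workcell import bot
from scipy.spatial.transform import Rotation as R
s=bot.read_state(); M=R.from_rotvec(s["tcp_rot"]); p=s["tool_pos"]
np.set_printoptions(precision=4,suppress=True)
t=np.array(list(map(float,sys.argv[1:4])))
X=M.as_matrix()
print("t",s["time"],"pos",p,"yaw deg",np.degrees(np.arctan2(X[1,0],X[0,0])),"toolz",X[:,2],"F",s["wrist_force"],"w",s["width"],"q",s["q"])
print("shift",M.inv().apply(t-p))
E
python3 go.py 0.556 -0.31 0.15
```

```text
t 1.05 pos [0.2688 0.6189 0.2307] yaw deg 1.867665554667208 toolz [-0.0004 -0.0008 -1.    ] F [-0.4571 -0.0576  0.4207] w 0.000367562572303499 q [1.1241 0.2643 1.6045 0.     1.2737 1.0915]
shift [0.2568 0.9377 0.0814]
```

Emit:
arm_command --rows '[{"xyz":[0.025,0.04,0]},{"xyz":[0.025,0.04,0]},{"xyz":[0.025,0.04,0]},{"xyz":[0.025,0.04,0]},{"xyz":[0.025,0.04,0]},{"xyz":[0.025,0.04,0]},{"xyz":[0.025,0.04,0]},{"xyz":[0.025,0.04,0]},{"xyz":[0.025,0.04,0]},{"xyz":[0.025,0.04,0]},{"xyz":[0.007,0.04,0]},{"xyz":[0,0.04,0]}]'

```text
invalid input
```

Emit:
arm_command --rows '[{"xyz":[0,0.045,0]},{"xyz":[0,0.045,0]},{"xyz":[0,0.045,0]},{"xyz":[0,0.045,0]},{"xyz":[0,0.045,0]},{"xyz":[0,0.045,0]},{"xyz":[0,0.045,0]},{"xyz":[0,0.045,0]},{"xyz":[0,0.045,0]},{"xyz":[0,0.045,0]},{"xyz":[0,0,0]},{"xyz":[0,0,0]}]'

```text
invalid input
```

```bash
python3 go.py 0.556 -0.305 0.036
```

```text
t 1.05 pos [0.2688 0.6189 0.2307] yaw deg 1.867665554667208 toolz [-0.0004 -0.0008 -1.    ] F [-0.4571 -0.0576  0.4207] w 0.000367562572303499 q [1.1241 0.2643 1.6045 0.     1.2737 1.0915]
shift [0.257  0.9326 0.1954]
```

All three keys are needed in every row, so I'm resending them in full.

Emit:
arm_command --rows '[{"delta_rot":[0,0,0],"gripper":0,"xyz":[0.025,0.04,0]},{"delta_rot":[0,0,0],"gripper":0,"xyz":[0.025,0.04,0]},{"delta_rot":[0,0,0],"gripper":0,"xyz":[0.025,0.04,0]},{"delta_rot":[0,0,0],"gripper":0,"xyz":[0.025,0.04,0]},{"delta_rot":[0,0,0],"gripper":0,"xyz":[0.025,0.04,0]},{"delta_rot":[0,0,0],"gripper":0,"xyz":[0.025,0.04,0]},{"delta_rot":[0,0,0],"gripper":0,"xyz":[0.025,0.04,0]},{"delta_rot":[0,0,0],"gripper":0,"xyz":[0.025,0.04,0]},{"delta_rot":[0,0,0],"gripper":0,"xyz":[0.025,0.04,0]},{"delta_rot":[0,0,0],"gripper":0,"xyz":[0.025,0.04,0]},{"delta_rot":[0,0,0],"gripper":0,"xyz":[0.007,0.04,0]},{"delta_rot":[0,0,0],"gripper":0,"xyz":[0,0.04,0]}]'

```text
time: 2.25
tool_pos: [0.5427, 0.1459, 0.2311]
tcp_rot: [3.141, 0.057, 0.0]
wrist_force: [-0.0, -0.9, 0.2]
width: -0.002
```

```bash
python3 go.py 0.556 -0.305 0.036
```

```text
t 2.25 pos [0.5427 0.1459 0.2311] yaw deg 2.0730227731250874 toolz [ 0.0003 -0.0002 -1.    ] F [-0.0466 -0.8983  0.1837] w -0.002084394308393046 q [ 0.2184  0.0507  1.8493 -0.0002  1.2414  0.1823]
shift [-0.003   0.4511  0.1952]
```

Emit:
arm_command --rows '[{"delta_rot":[0,0,0],"gripper":0,"xyz":[0,0.045,0]},{"delta_rot":[0,0,0],"gripper":0,"xyz":[0,0.045,0]},{"delta_rot":[0,0,0],"gripper":0,"xyz":[0,0.045,0]},{"delta_rot":[0,0,0],"gripper":0,"xyz":[0,0.045,0]},{"delta_rot":[0,0,0],"gripper":0,"xyz":[0,0.045,0]},{"delta_rot":[0,0,0],"gripper":0,"xyz":[0,0.045,0]},{"delta_rot":[0,0,0],"gripper":0,"xyz":[0,0.045,0]},{"delta_rot":[0,0,0],"gripper":0,"xyz":[0,0.045,0]},{"delta_rot":[0,0,0],"gripper":0,"xyz":[0,0.045,0]},{"delta_rot":[0,0,0],"gripper":0,"xyz":[0,0.03,0]},{"delta_rot":[0,0,0],"gripper":0,"xyz":[0,0,0]},{"delta_rot":[0,0,0],"gripper":0,"xyz":[0,0,0]}]'

```text
time: 3.45
tool_pos: [0.5556, -0.2873, 0.2308]
tcp_rot: [-3.14, -0.053, 0.001]
wrist_force: [0.0, 0.6, -1.4]
width: 0.001
```

```bash
python3 go.py 0.556 -0.303 0.036
```

```text
t 3.45 pos [ 0.5556 -0.2873  0.2308] yaw deg 1.9229159401457885 toolz [-0.0007  0.0011 -1.    ] F [ 0.0368  0.6162 -1.3935] w 0.0005964271853607059 q [-0.5173  0.1723  1.7153  0.0006  1.2551 -0.5511]
shift [0.     0.016  0.1948]
```

Emit:
arm_command --rows '[{"delta_rot":[0,0,0],"gripper":0,"xyz":[0,0.018,0]},{"delta_rot":[0,0,0],"gripper":0,"xyz":[0,0,0.045]},{"delta_rot":[0,0,0],"gripper":0,"xyz":[0,0,0.045]},{"delta_rot":[0,0,0],"gripper":0,"xyz":[0,0,0.045]},{"delta_rot":[0,0,0],"gripper":0,"xyz":[0,0,0.03]},{"delta_rot":[0,0,0],"gripper":0,"xyz":[0,0,0.02]},{"delta_rot":[0,0,0],"gripper":0,"xyz":[0,0,0.008]},{"delta_rot":[0,0,0],"gripper":0,"xyz":[0,0,0]},{"delta_rot":[0,0,0],"gripper":0,"xyz":[0,0,0]}]'

```text
time: 4.35
tool_pos: [0.5577, -0.3052, 0.0397]
tcp_rot: [3.14, 0.053, 0.003]
wrist_force: [0.5, -0.3, 1.2]
width: 0.007
```

```bash
python3 go.py 0.556 -0.303 0.036
python3 - <<'E'
from workcell import read_camera
import cv2,numpy as np
a=read_camera("top")["pixels"][:,:,::-1]; b=read_camera("scene")["pixels"][:,:,::-1]
A=cv2.resize(a[90:210,210:380],(780,300*2-40) and (780,551)); cv2.imwrite("pics/t1.png",A)
cv2.imwrite("pics/s1.png",cv2.resize(b[150:310,150:350],(750,600)))
E
```

```text
t 4.35 pos [ 0.5577 -0.3052  0.0397] yaw deg 1.9504490842721571 toolz [ 0.0018 -0.0011 -1.    ] F [ 0.4948 -0.349   1.2227] w 0.006766135953976606 q [-0.5399  0.3667  1.851  -0.0001  0.9217 -0.5739]
shift [-0.0016 -0.0023  0.0037]
```

View pics/t1.png

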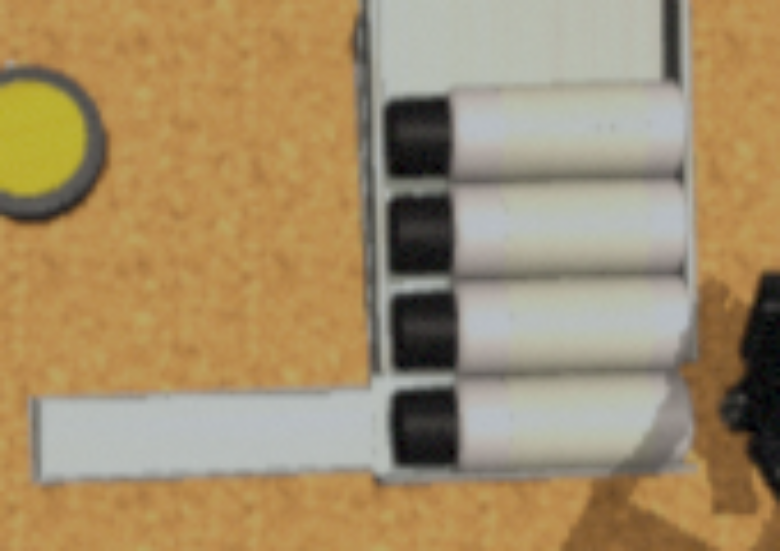

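View pics/s1.png

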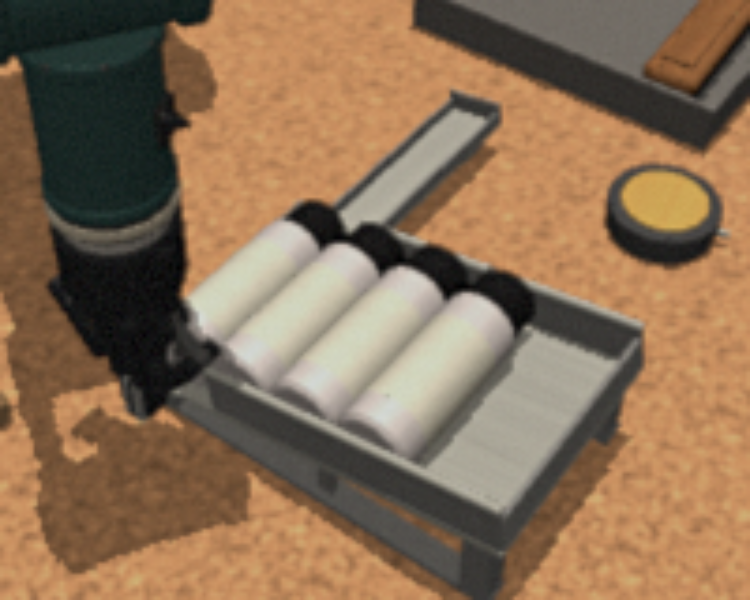

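Gripper is clear of the end can's base, which shows at (690,425) in the zoomed top view. Next I'll check the height of the gripper knuckles against the next can.

Run:
```python
from h import *
from workcell import read_camera
for n in ("scene","top"):
    c=read_camera(n); P=cloud(c); px=c["pixels"].astype(int)
    x,y,z=[P[...,i] for i in range(3)]
    m=(y<-.272)&(y>-.37)&(x>.48)&(x<.66)&(z>.02)&(z<.2)&(px.max(-1)<70)
    print(n,m.sum(),"y",y[m].min() if m.any() else 0,y[m].max() if m.any() else 0)
    for zz in np.arange(.02,.2,.01):
        s=m&(z>=zz)&(z<zz+.01)
        if s.any(): print("%.2f n%d x %.3f..%.3f y %.3f..%.3f"%(zz,s.sum(),x[s].min(),x[s].max(),y[s].min(),y[s].max()))
```

```text
scene 1168 y -0.3445579432020715 -0.27204329423637624
0.03 n5 x 0.589..0.608 y -0.275..-0.273
0.04 n52 x 0.565..0.659 y -0.314..-0.272
0.05 n88 x 0.554..0.659 y -0.319..-0.272
0.06 n75 x 0.553..0.660 y -0.317..-0.272
0.07 n26 x 0.551..0.657 y -0.317..-0.273
0.08 n25 x 0.538..0.589 y -0.320..-0.313
0.09 n82 x 0.520..0.592 y -0.320..-0.295
0.10 n67 x 0.511..0.603 y -0.324..-0.292
0.11 n71 x 0.504..0.610 y -0.324..-0.312
0.12 n91 x 0.501..0.620 y -0.324..-0.295
0.13 n128 x 0.500..0.619 y -0.326..-0.293
0.14 n81 x 0.546..0.610 y -0.326..-0.299
0.15 n46 x 0.571..0.599 y -0.319..-0.298
0.16 n23 x 0.585..0.596 y -0.317..-0.300
0.17 n91 x 0.541..0.596 y -0.344..-0.294
0.18 n106 x 0.539..0.596 y -0.345..-0.287
0.19 n111 x 0.543..0.596 y -0.344..-0.290
top 469 y -0.31745876033171333 -0.2721924350768167
0.04 n1 x 0.559..0.559 y -0.296..-0.296
0.05 n14 x 0.547..0.570 y -0.299..-0.293
0.06 n11 x 0.546..0.569 y -0.304..-0.294
0.07 n10 x 0.552..0.565 y -0.297..-0.293
0.08 n20 x 0.540..0.568 y -0.300..-0.291
0.09 n54 x 0.524..0.593 y -0.312..-0.292
0.10 n32 x 0.518..0.599 y -0.304..-0.288
0.11 n54 x 0.507..0.608 y -0.308..-0.287
0.12 n55 x 0.499..0.615 y -0.317..-0.288
0.13 n76 x 0.499..0.617 y -0.317..-0.286
0.14 n27 x 0.514..0.605 y -0.312..-0.288
0.15 n23 x 0.517..0.600 y -0.313..-0.294
0.16 n5 x 0.522..0.523 y -0.312..-0.297
0.17 n25 x 0.521..0.588 y -0.307..-0.273
0.18 n35 x 0.521..0.590 y -0.307..-0.272
0.19 n27 x 0.522..0.581 y -0.299..-0.272
```

Emit:
arm_command --rows '[{"delta_rot":[0,0,0],"gripper":0,"xyz":[-0.0045,0,-0.005]},{"delta_rot":[0,0,0],"gripper":0,"xyz":[0,-0.01,0]},{"delta_rot":[0,0,0],"gripper":0,"xyz":[0,-0.01,0]},{"delta_rot":[0,0,0],"gripper":0,"xyz":[0,-0.01,0]},{"delta_rot":[0,0,0],"gripper":0,"xyz":[0,-0.01,0]},{"delta_rot":[0,0,0],"gripper":0,"xyz":[0,0,0]}]'

```text
time: 5.15
tool_pos: [0.5508, -0.2634, 0.0433]
tcp_rot: [-3.141, -0.054, 0.0]
wrist_force: [-0.3, -0.0, -0.5]
width: -0.004
```

```bash
python3 go.py 0.546 -0.0895 0.045
python3 - <<'E'
from workcell import read_camera
import cv2,numpy as np
a=read_camera("top")["pixels"][:,:,::-1]; b=read_camera("scene")["pixels"][:,:,::-1]
cv2.imwrite("pics/t2.png",np.hstack([cv2.resize(a[90:210,210:380],(400,282)),cv2.resize(b[180:290,170:326],(400,282))]))
E
```

```text
t 5.15 pos [ 0.5508 -0.2634  0.0433] yaw deg 1.9552175517933055 toolz [-0.0001  0.0006 -1.    ] F [-0.3241 -0.0222 -0.5233] w -0.0039296203524362815 q [-0.4872  0.3224  1.9042  0.0007  0.9153 -0.5218]
shift [ 0.0012 -0.174  -0.0016]
```

View pics/t2.png

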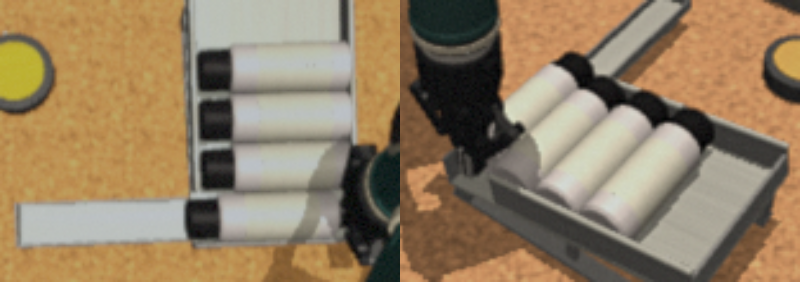

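Emit:
arm_command --rows '[{"delta_rot":[0,0,0],"gripper":0,"xyz":[0,-0.012,0]},{"delta_rot":[0,0,0],"gripper":0,"xyz":[0,-0.018,0]},{"delta_rot":[0,0,0],"gripper":0,"xyz":[0,-0.02,0]},{"delta_rot":[0,0,0],"gripper":0,"xyz":[0,-0.02,0]},{"delta_rot":[0,0,0],"gripper":0,"xyz":[0,-0.02,0]},{"delta_rot":[0,0,0],"gripper":0,"xyz":[0,-0.02,0]},{"delta_rot":[0,0,0],"gripper":0,"xyz":[0,-0.02,0]},{"delta_rot":[0,0,0],"gripper":0,"xyz":[0,-0.02,0]},{"delta_rot":[0,0,0],"gripper":0,"xyz":[0,-0.014,0]},{"delta_rot":[0,0,0],"gripper":0,"xyz":[0,-0.009,0]},{"delta_rot":[0,0,0],"gripper":0,"xyz":[0,0,0]}]'

```text
time: 6.35
tool_pos: [0.5446, -0.0906, 0.0431]
tcp_rot: [-3.14, -0.054, 0.001]
wrist_force: [0.3, -0.5, 0.0]
width: 0.002
```

```bash
python3 go.py 0.546 -0.0895 0.045
cat > pic.py <<'E'
import sys
from workcell import read_camera
from h import *
a=read_camera("top")["pixels"][:,:,::-1]; b=read_camera("scene")["pixels"][:,:,::-1]
cv2.imwrite(f"pics/{sys.argv[1]}.png",np.hstack([cv2.resize(a[90:210,210:380],(400,282)),cv2.resize(b[180:290,170:326],(400,282))]))
E
python3 pic.py t3
```

```text
t 6.35 pos [ 0.5446 -0.0906  0.0431] yaw deg 1.9661777403135658 toolz [-0.0007  0.0008 -1.    ] F [ 0.2953 -0.5058  0.0184] w 0.001669893704275627 q [-0.2103  0.2261  2.0312  0.0008  0.8851 -0.2452]
shift [ 0.0014 -0.001  -0.0019]
```

View pics/t3.png

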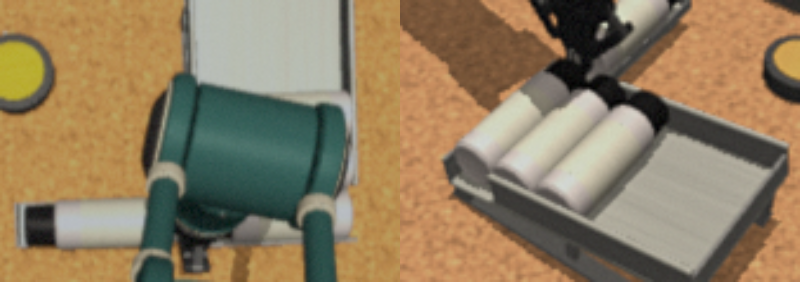

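Emit:
arm_command --rows '[{"delta_rot":[0,0,0],"gripper":0,"xyz":[0,0,-0.015]},{"delta_rot":[0,0,0],"gripper":0,"xyz":[0,0,-0.03]},{"delta_rot":[0,0,0],"gripper":0,"xyz":[0,0,-0.04]},{"delta_rot":[0,0,0],"gripper":0.0854,"xyz":[0,0,-0.04]},{"delta_rot":[0,0,0],"gripper":0.0854,"xyz":[0,-0.04,0]},{"delta_rot":[0,0,0],"gripper":0.0854,"xyz":[0,-0.037,0]},{"delta_rot":[0,0,0],"gripper":0.0854,"xyz":[0,0,0]},{"delta_rot":[0,0,0],"gripper":0.0854,"xyz":[0,0,0]}]'

```text
time: 7.25
tool_pos: [0.5428, -0.0153, 0.1693]
tcp_rot: [3.141, 0.054, 0.002]
wrist_force: [-0.8, -0.4, 0.5]
width: 0.847
```

```bash
python3 go.py 0.547 -0.014 0.036; python3 pic.py t4
python3 - <<'E'
from workcell import read_camera
from h import *
w=read_camera("wrist"); cv2.imwrite("pics/w4.png",w["pixels"][:,:,::-1])
E
```

```text
t 7.25 pos [ 0.5428 -0.0153  0.1693] yaw deg 1.9560845681244756 toolz [ 0.0011 -0.0005 -1.    ] F [-0.8051 -0.4002  0.5452] w 0.8470316495917267 q [-0.0737  0.0624  1.9549 -0.0005  1.1231 -0.1076]
shift [ 0.0041 -0.0012  0.1333]
```

View pics/t4.png

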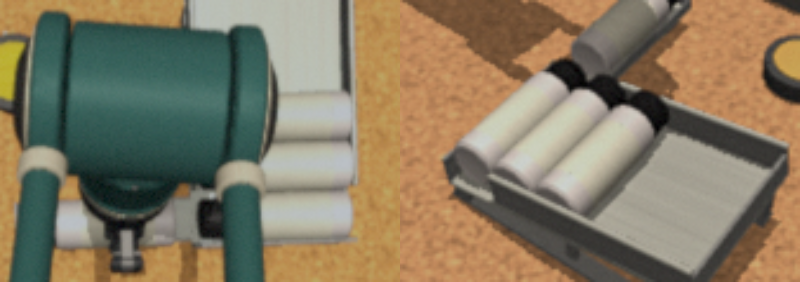

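View pics/w4.png

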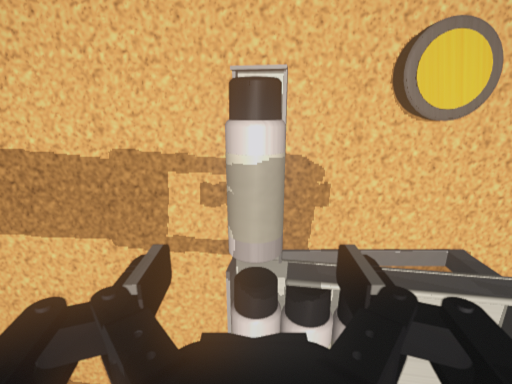

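The wrist view shows the can in the trough, cols 228–285, rows 75–260. The next can is at the stop. I'll measure the can's pose in the trough.

```bash
cat > canfit.py <<'E'
from workcell import read_camera
from h import *
from scipy.optimize import least_squares
import sys
name=sys.argv[1]; x0,x1,y0,y1,z0,z1=map(float,sys.argv[2:8])
c=read_camera(name); P=cloud(c); x,y,z=[P[...,i] for i in range(3)]
s=(x>x0)&(x<x1)&(y>y0)&(y<y1)&(z>z0)&(z<z1)
X,Y,Z=x[s],y[s],z[s]; ym=(y0+y1)/2
f=lambda q: np.hypot(X-q[0]-q[1]*(Y-ym),Z-q[2]-q[3]*(Y-ym))-.0265
r=least_squares(f,[(x0+x1)/2,0,.05,0],loss="soft_l1",f_scale=.002)
print(name,s.sum(),"axis x,slope,z,slope at y=%.3f"%ym,np.round(r.x,4),"std %.4f"%np.std(f(r.x)))
s2=(abs(x-r.x[0]+r.x[1]*0)<.012)&(z>r.x[2]+.008)&(z<r.x[2]+.035)&(y>y0-.07)&(y<y1+.08); print("y extents",np.nanmin(y[s2]),np.nanmax(y[s2]))
E
python3 canfit.py wrist .515 .58 -.06 .03 .045 .09; python3 canfit.py top .515 .58 .015 .045 .045 .09
python3 canfit.py wrist .515 .58 .04 .075 .045 .09
```

```text
wrist 5736 axis x,slope,z,slope at y=-0.015 [ 0.5442 -0.0338  0.0548 -0.0013] std 0.0005
y extents -0.1299830585984692 0.08166130102123845
top 244 axis x,slope,z,slope at y=0.030 [ 0.5442 -0.0195  0.0535 -0.0223] std 0.0012
y extents -0.0549897610556126 0.045981179298685726
wrist 2513 axis x,slope,z,slope at y=0.057 [ 0.5419 -0.0412  0.051  -0.1323] std 0.0013
y extents -0.029994132507528866 0.08146372521618814
```

Emit:
arm_command --rows '[{"delta_rot":[0,0,0],"gripper":0.0854,"xyz":[0.002,0,0.04]},{"delta_rot":[0,0,0],"gripper":0.0854,"xyz":[0,0,0.04]},{"delta_rot":[0,0,0],"gripper":0.0854,"xyz":[0,0,0.03]},{"delta_rot":[0,0,0],"gripper":0.0854,"xyz":[0,0,0.015]},{"delta_rot":[0,0,0],"gripper":0.0854,"xyz":[0,0,0.008]},{"delta_rot":[0,0,0],"gripper":0.0854,"xyz":[0,0,0]},{"delta_rot":[0,0,0],"gripper":0.0854,"xyz":[0,0,0]}]'

```text
time: 8.25
tool_pos: [0.5459, -0.0154, 0.0367]
tcp_rot: [3.141, 0.052, 0.004]
wrist_force: [-0.3, -0.1, -0.1]
width: 1.003
```

```bash
python3 go.py 0.545 -0.0145 0.036;python3 - <<'E'
from workcell import read_camera
from h import *
w=read_camera("wrist"); cv2.imwrite("pics/w5.png",w["pixels"][:,:,::-1])
E
```

```text
t 8.25 pos [ 0.5459 -0.0154  0.0367] yaw deg 1.8808852710341408 toolz [ 0.0024 -0.0002 -1.    ] F [-0.2633 -0.1207 -0.1289] w 1.0029329812377343 q [-0.0738  0.2232  2.0496 -0.      0.8663 -0.1066]
shift [-0.0009 -0.0009  0.0007]
```

View pics/w5.png

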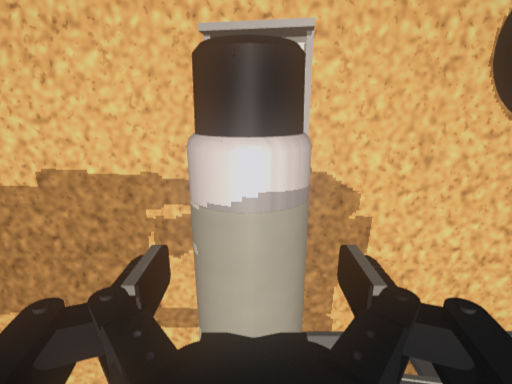

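The can is centred between the pads: it spans cols 195–308 and the pads are at 168/340. Closing now.

Emit:
arm_command --rows '[{"delta_rot":[0,0,0],"gripper":0.045,"xyz":[0,0,0]},{"delta_rot":[0,0,0],"gripper":0.045,"xyz":[0,0,0]},{"delta_rot":[0,0,0],"gripper":0.045,"xyz":[0,0,0]},{"delta_rot":[0,0,0],"gripper":0.045,"xyz":[0,0,0]},{"delta_rot":[0,0,0],"gripper":0.045,"xyz":[0,0,0]},{"delta_rot":[0,0,0],"gripper":0.045,"xyz":[0,0,0]},{"delta_rot":[0,0,0],"gripper":0.045,"xyz":[0,0,0]}]' --force 35

```text
time: 9.0
tool_pos: [0.5457, -0.0152, 0.0366]
tcp_rot: [3.141, 0.052, 0.004]
wrist_force: [-1.6, -0.3, 6.3]
width: 0.607
```

```bash
python3 go.py 0.545 -0.0145 0.036
```

```text
t 9.0 pos [ 0.5457 -0.0152  0.0366] yaw deg 1.8938893770948786 toolz [ 0.0024 -0.0002 -1.    ] F [-1.6036 -0.269   6.3462] w 0.6073336653468766 q [-0.0734  0.2229  2.0501  0.      0.8661 -0.1065]
shift [-0.0007 -0.0007  0.0006]
```

Emit:
arm_command --rows '[{"delta_rot":[0,0,0],"gripper":0.045,"xyz":[0,0,-0.005]},{"delta_rot":[0,0,0],"gripper":0.045,"xyz":[0,0,-0.015]},{"delta_rot":[0,0,0],"gripper":0.045,"xyz":[0,0,-0.025]},{"delta_rot":[0,0,0],"gripper":0.045,"xyz":[0,0,-0.03]},{"delta_rot":[0,0,0],"gripper":0.045,"xyz":[0,0,-0.025]},{"delta_rot":[0,0,0],"gripper":0.045,"xyz":[0,0,0]},{"delta_rot":[0,0,0],"gripper":0.045,"xyz":[0,0,0]}]'

```text
time: 9.7
tool_pos: [0.5445, -0.0151, 0.1356]
tcp_rot: [3.141, 0.052, 0.001]
wrist_force: [-0.1, -0.1, -2.6]
width: 0.607
```

```bash
python3 go.py 0.5095 0.300 0.14; python3 pic.py t6;python3 canfit.py wrist .515 .58 -.0 .03 .14 .19
python3 - <<'E'
from workcell import read_camera
from h import *
w=read_camera("wrist"); cv2.imwrite("pics/w6.png",w["pixels"][:,:,::-1])
E
```

```text
t 9.7 pos [ 0.5445 -0.0151  0.1356] yaw deg 1.894494954049862 toolz [ 0.0009 -0.0001 -1.    ] F [-0.1441 -0.1189 -2.5582] w 0.6074091175296714 q [-0.0735  0.0989  1.9826 -0.0001  1.0592 -0.1065]
shift [-0.0245 -0.3161 -0.0045]
wrist 8385 axis x,slope,z,slope at y=0.015 [ 0.5421 -0.0428  0.2003 -0.0091] std 0.0066
y extents -0.0070570511131061164 0.00605949257574602
```

View pics/t6.png

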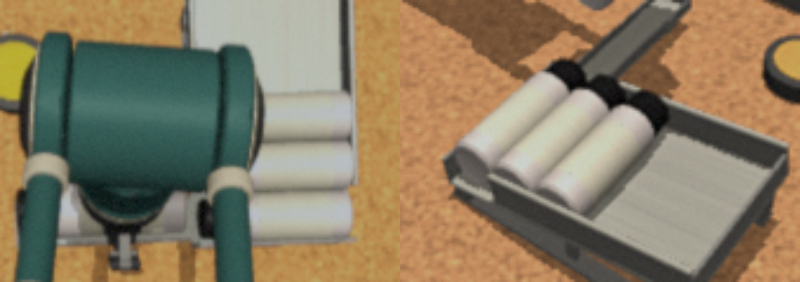

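View pics/w6.png

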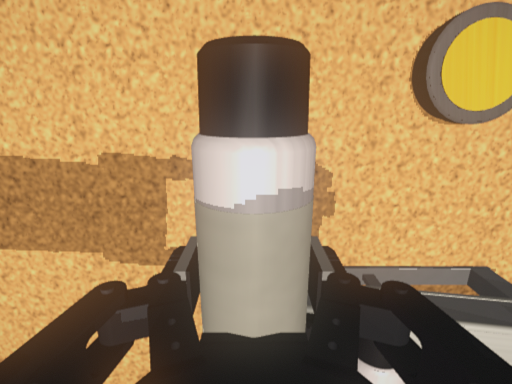

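Emit:
arm_command --rows '[{"delta_rot":[0,0,0],"gripper":0.045,"xyz":[-0.003,-0.02,0]},{"delta_rot":[0,0,0],"gripper":0.045,"xyz":[-0.003,-0.035,0]},{"delta_rot":[0,0,0],"gripper":0.045,"xyz":[-0.003,-0.04,0]},{"delta_rot":[0,0,0],"gripper":0.045,"xyz":[-0.003,-0.04,0]},{"delta_rot":[0,0,0],"gripper":0.045,"xyz":[-0.003,-0.04,0]},{"delta_rot":[0,0,0],"gripper":0.045,"xyz":[-0.003,-0.04,0]},{"delta_rot":[0,0,0],"gripper":0.045,"xyz":[-0.003,-0.04,0]},{"delta_rot":[0,0,0],"gripper":0.045,"xyz":[-0.003,-0.036,0]},{"delta_rot":[0,0,0],"gripper":0.045,"xyz":[0,-0.025,0]},{"delta_rot":[0,0,0],"gripper":0.045,"xyz":[0,0,0]},{"delta_rot":[0,0,0],"gripper":0.045,"xyz":[0,0,0]}]'

```text
time: 11.0
tool_pos: [0.5091, 0.2998, 0.1337]
tcp_rot: [3.139, 0.054, -0.004]
wrist_force: [0.2, -0.3, -2.2]
width: 0.608
```

```bash
python3 go.py 0.5095 0.300 0.013
python3 - <<'E'
from workcell import read_camera
from h import *
w=read_camera("wrist"); cv2.imwrite("pics/w7.png",w["pixels"][:,:,::-1]); P=cloud(w)
np.set_printoptions(precision=4,suppress=True)
for v in range(40,335,20): print(v,P[v,253], P[v,160],P[v,400])
a=read_camera("scene"); cv2.imwrite("pics/s7.png",cv2.resize(a["pixels"][90:210,230:390,::-1],(720,540)))
P=cloud(a);
E
```

```text
t 11.0 pos [0.5091 0.2998 0.1337] yaw deg 1.9850944164883972 toolz [-0.0024 -0.0019 -1.    ] F [ 0.1904 -0.255  -2.1581] w 0.6083587252926523 q [ 0.4903  0.1877  1.8846 -0.0006  1.0723  0.456 ]
shift [ 0.0007 -0.0004  0.1207]
40 [0.5059 0.3947 0.1724] [0.4252 0.4261 0.0053] [0.6275 0.4322 0.0084]
60 [0.5061 0.3885 0.174 ] [0.4246 0.4104 0.0063] [0.6314 0.4174 0.0059]
80 [0.5063 0.3823 0.1751] [0.4233 0.3943 0.0054] [0.6343 0.4014 0.0061]
100 [0.5065 0.3761 0.1728] [0.4223 0.3776 0.0052] [0.6196 0.3832 0.0428]
120 [0.5067 0.3695 0.175 ] [0.4212 0.3601 0.0052] [0.6222 0.3683 0.043 ]
140 [0.507  0.3629 0.1761] [0.4201 0.342  0.0053] [0.6247 0.3529 0.0436]
160 [0.5072 0.3563 0.1782] [0.419  0.3231 0.0055] [0.6269 0.3371 0.0452]
180 [0.5074 0.3491 0.1779] [0.4175 0.3032 0.0045] [0.63   0.3204 0.045 ]
200 [0.5077 0.3421 0.1793] [0.417  0.2833 0.0065] [0.6325 0.3035 0.0461]
220 [0.5079 0.3343 0.179 ] [0.4155 0.2618 0.006 ] [0.6352 0.2859 0.0472]
240 [0.5082 0.3258 0.1781] [0.4142 0.2397 0.0063] [0.6387 0.2671 0.0471]
260 [0.5085 0.3173 0.1779] [0.4131 0.2168 0.0071] [0.6424 0.2474 0.0468]
280 [0.5088 0.3092 0.1792] [0.4746 0.3121 0.1854] [0.6685 0.2034 0.0099]
300 [0.5091 0.2999 0.179 ] [0.4771 0.3099 0.1938] [0.5584 0.3131 0.1942]
320 [0.5094 0.2897 0.1783] [0.4823 0.3151 0.2092] [0.5568 0.3089 0.1989]
```

View pics/w7.png

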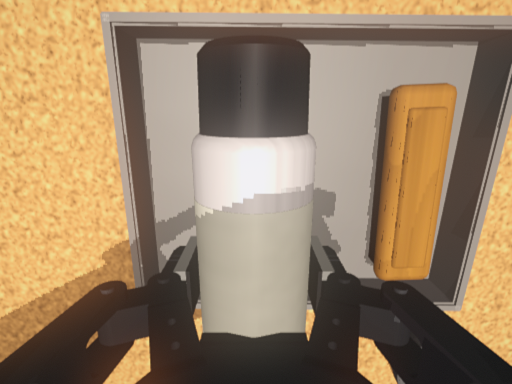

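View pics/s7.png

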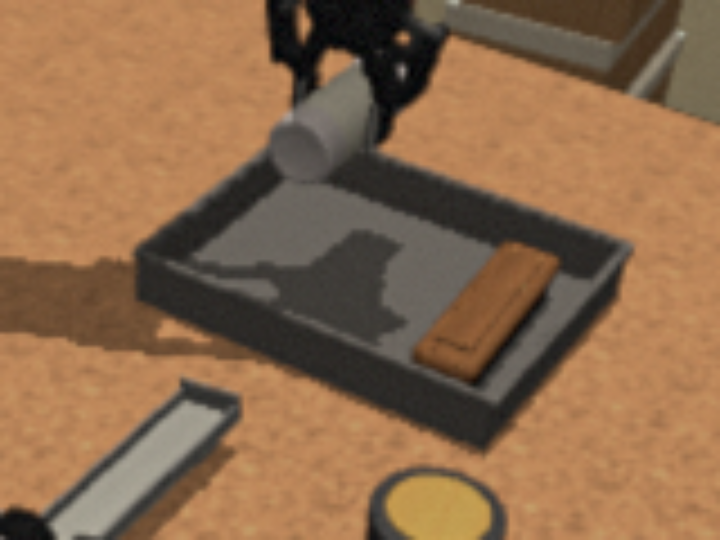

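The can hangs level over the empty part of the tray: ridge at z 0.179, bottom about 121 mm above the floor. Lowering it, slowly at the end.

Emit:
arm_command --rows '[{"delta_rot":[0,0,0],"gripper":0.045,"xyz":[0,0,0.03]},{"delta_rot":[0,0,0],"gripper":0.045,"xyz":[0,0,0.035]},{"delta_rot":[0,0,0],"gripper":0.045,"xyz":[0,0,0.025]},{"delta_rot":[0,0,0],"gripper":0.045,"xyz":[0,0,0.015]},{"delta_rot":[0,0,0],"gripper":0.045,"xyz":[0,0,0.008]},{"delta_rot":[0,0,0],"gripper":0.045,"xyz":[0,0,0.002]},{"delta_rot":[0,0,0],"gripper":0.045,"xyz":[0,0,0]},{"delta_rot":[0,0,0],"gripper":0.045,"xyz":[0,0,0]}]'

```text
time: 11.9
tool_pos: [0.5114, 0.3005, 0.0218]
tcp_rot: [-3.14, -0.052, -0.004]
wrist_force: [0.5, 0.4, -2.8]
width: 0.609
```

```bash
python3 go.py 0.5095 0.300 0.013
python3 - <<'E'
from workcell import read_camera
from h import *
P=cloud(read_camera("wrist"))
print(np.nanmedian(P[200:330,250:257,2]),np.nanmedian(P[150:300,150:165,2]),np.nanmedian(P[200:260,350:355,2]))
E
```

```text
t 11.9 pos [0.5114 0.3005 0.0218] yaw deg 1.8859318201432511 toolz [ 0.0024  0.0013 -1.    ] F [ 0.465   0.3868 -2.8259] w 0.6089929489617618 q [0.4893 0.3208 1.9554 0.     0.8626 0.4564]
shift [-0.0019  0.0004  0.0088]
0.06663223131654261 0.005876130604514307 0.005761697618103495
```

Emit:
arm_command --rows '[{"delta_rot":[0,0,0],"gripper":0.045,"xyz":[0,0,0.003]},{"delta_rot":[0,0,0],"gripper":0.045,"xyz":[0,0,0.002]},{"delta_rot":[0,0,0],"gripper":0.045,"xyz":[0,0,0.001]},{"delta_rot":[0,0,0],"gripper":0.045,"xyz":[0,0,0.001]},{"delta_rot":[0,0,0],"gripper":0.045,"xyz":[0,0,0]},{"delta_rot":[0,0,0],"gripper":0.045,"xyz":[0,0,0]}]'

```text
time: 12.55
tool_pos: [0.51, 0.2999, 0.014]
tcp_rot: [3.141, 0.052, -0.001]
wrist_force: [-2.8, -2.0, 5.1]
width: 0.607
```

```bash
python3 go.py 0.5095 0.300 0.013
python3 - <<'E'
from workcell import read_camera
from h import *
P=cloud(read_camera("wrist"))
print(np.nanmedian(P[200:330,250:257,2]),np.nanmedian(P[150:300,150:165,2]),np.nanmedian(P[200:260,350:355,2]))
E
```

```text
t 12.55 pos [0.51   0.2999 0.014 ] yaw deg 1.8952519573834452 toolz [-0.0004 -0.0002 -1.    ] F [-2.8478 -2.0325  5.0883] w 0.6071743143511205 q [0.4895 0.331  1.9595 0.     0.8515 0.4564]
shift [-0.0005 -0.0001  0.001 ]
0.05883195318263361 0.005861194649923865 0.0057293530115275215
```

It's in contact: +5 N up on the tool and ridge at 0.0588. Opening gradually.

Emit:
arm_command --rows '[{"delta_rot":[0,0,0],"gripper":0.053,"xyz":[0,0,0]},{"delta_rot":[0,0,0],"gripper":0.056,"xyz":[0,0,0]},{"delta_rot":[0,0,0],"gripper":0.06,"xyz":[0,0,0]},{"delta_rot":[0,0,0],"gripper":0.066,"xyz":[0,0,0]},{"delta_rot":[0,0,0],"gripper":0.074,"xyz":[0,0,0]},{"delta_rot":[0,0,0],"gripper":0.082,"xyz":[0,0,0]},{"delta_rot":[0,0,0],"gripper":0.082,"xyz":[0,0,0]},{"delta_rot":[0,0,0],"gripper":0.082,"xyz":[0,0,0]}]' --force 20

```text
time: 13.4
tool_pos: [0.5101, 0.2999, 0.0132]
tcp_rot: [3.141, 0.052, -0.0]
wrist_force: [-0.0, -0.3, 0.8]
width: 0.959
```

```bash
python3 go.py 0.5095 0.300 0.2
python3 - <<'E'
from workcell import read_camera
from h import *
w=read_camera("wrist");P=cloud(w); cv2.imwrite("pics/w8.png",w["pixels"][:,:,::-1])
print(np.nanmedian(P[200:330,250:257,2]))
E
```

```text
t 13.4 pos [0.5101 0.2999 0.0132] yaw deg 1.8914208674385014 toolz [-0.     -0.0001 -1.    ] F [-0.0088 -0.2984  0.8143] w 0.9589296534032562 q [ 0.4894  0.332   1.9599 -0.      0.8497  0.4564]
shift [-0.0006 -0.0001 -0.1868]
0.058766511345107075
```

View pics/w8.png

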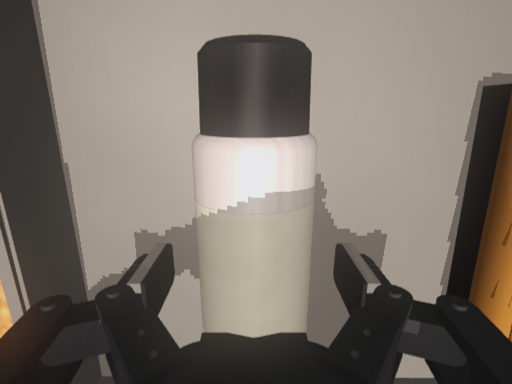

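The can lies on the floor, cols 195–315, with both pads clear of it. Retreating straight up, then back toward the base so the top camera can see.

Emit:
arm_command --rows '[{"delta_rot":[0,0,0],"gripper":0.082,"xyz":[0,0,-0.01]},{"delta_rot":[0,0,0],"gripper":0.082,"xyz":[0,0,-0.03]},{"delta_rot":[0,0,0],"gripper":0.082,"xyz":[0,0,-0.045]},{"delta_rot":[0,0,0],"gripper":0.082,"xyz":[0,0,-0.045]},{"delta_rot":[0,0,0],"gripper":0.082,"xyz":[0,0,-0.045]},{"delta_rot":[0,0,0],"gripper":0.082,"xyz":[-0.03,-0.03,-0.02]},{"delta_rot":[0,0,0],"gripper":0.082,"xyz":[-0.03,-0.035,0]},{"delta_rot":[0,0,0],"gripper":0.082,"xyz":[-0.03,-0.035,0]},{"delta_rot":[0,0,0],"gripper":0.082,"xyz":[-0.03,-0.035,0]},{"delta_rot":[0,0,0],"gripper":0.082,"xyz":[-0.03,-0.035,0]},{"delta_rot":[0,0,0],"gripper":0.082,"xyz":[-0.02,-0.04,0]},{"delta_rot":[0,0,0],"gripper":0.082,"xyz":[0,-0.04,0]}]'

```text
time: 14.65
tool_pos: [0.3289, 0.5455, 0.2095]
tcp_rot: [-3.141, -0.055, 0.001]
wrist_force: [1.4, -0.3, -0.1]
width: 0.96
```

```bash
python3 go.py 0.5095 0.300 0.2
python3 - <<'E'
from workcell import read_camera
from h import *
from scipy.optimize import least_squares
w=read_camera("top");P=cloud(w); cv2.imwrite("pics/t9.png",w["pixels"][:,:,::-1])
s=read_camera("scene"); cv2.imwrite("pics/s9.png",s["pixels"][:,:,::-1])
x,y,z=[P[...,i] for i in range(3)]
np.set_printoptions(precision=4,suppress=True)
for n,x0,y0,zz in [("next",.552,-.19,.055),("3rd",.6045,-.19,.063),("4th",.657,-.19,.071),("placed",.51,.315,.0315)]:
    s=(abs(x-x0)<.022)&(abs(y-y0+.02)<.05)&(z>zz)&(z<zz+.05)
    X,Y,Z=x[s],y[s],z[s]
    f=lambda q: np.hypot(X-q[0]-q[1]*(Y-y0),Z-q[2])-.0265
    r=least_squares(f,[x0,0,zz],loss="soft_l1",f_scale=.002); e=(abs(x-x0)<.012)&(z>zz+.012)&(abs(y-y0)<.11)
    print(n,s.sum(),r.x,"std",np.std(f(r.x)),y[e].min(),y[e].max())
E
python3 - <<'E'
import cv2,numpy as np
a=cv2.imread("pics/top0.png").astype(int);b=cv2.imread("pics/t9.png").astype(int)
d=abs(a-b).max(-1)
for n,(r0,r1,c0,c1) in dict(brush=(132,162,95,172),tin=(100,140,196,236),hammer=(210,310,355,400)).items(): print(n,(d[r0:r1,c0:c1]>40).sum())
E
```

```text
t 14.65 pos [0.3289 0.5455 0.2095] yaw deg 2.018452598953528 toolz [-0.0004  0.0006 -1.    ] F [ 1.4432 -0.2681 -0.1106] w 0.9598077128053346 q [0.9887 0.2067 1.7145 0.0007 1.2201 0.9532]
shift [0.1718 0.2517 0.0093]
next 717 [ 0.5522 -0.0336  0.0546] std 0.00129581872628681 -0.2646406975440177 -0.10539643185294426
3rd 690 [ 0.6047 -0.0309  0.0629] std 0.0013636410866405759 -0.2726530753130339 -0.0985025661046871
4th 694 [ 0.657  -0.0345  0.0712] std 0.0013309488976494003 -0.26944575256266906 -0.09628168842605114
placed 714 [ 0.5115 -0.0358  0.0313] std 0.0013284597220496787 0.23703324088706773 0.39756171736091883
brush 0
tin 0
hammer 0
```

View pics/t9.png

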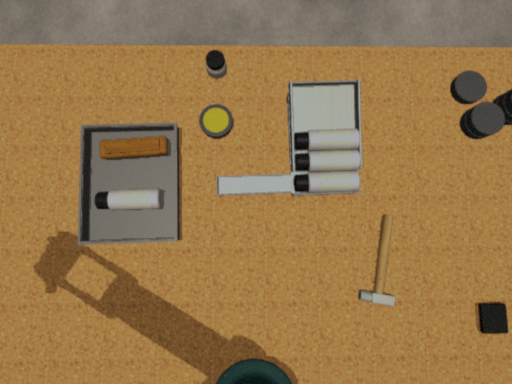

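View pics/s9.png

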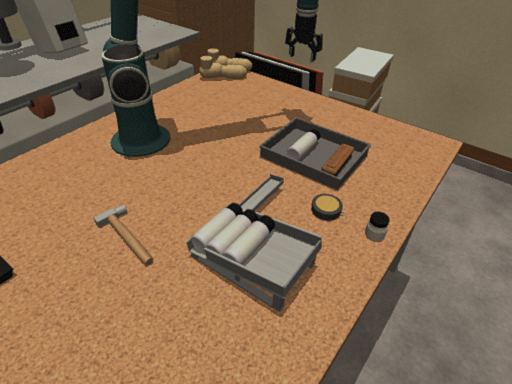

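The can lies in the tray at about (128,200). Three cans are lined up in the rack with the next one at the stop, around (327,182). The other objects haven't moved, so I'm handing in.

Emit:
arm_command --rows '[{"delta_rot":[0,0,0],"gripper":0.082,"xyz":[0,0,0]},{"delta_rot":[0,0,0],"gripper":0.082,"xyz":[0,0,0]},{"delta_rot":[0,0,0],"gripper":0.082,"xyz":[0,0,0]}]'

```text
time: 15.05
tool_pos: [0.3324, 0.5429, 0.2085]
tcp_rot: [3.141, 0.05, 0.0]
wrist_force: [-0.3, -1.1, 0.2]
width: 0.957
```

```bash
python3 -c "
from workcell import bot
print(bot.finish_job())"
```

```text
the job is handed in; nothing more can be done
None
```

The job is done and handed in at about 15 s of the 62 s allowed. I pushed the end can endways into the trough with the closed fingers, and the next can rolled down to the stop. I then gripped the can near its centre of mass, laid it in the empty part of the tray, opened the fingers slowly and backed away.

- **Placed can:** it lies flat, with its axis at 31.3 mm (31.5 expected), within about 2 mm of the middle of the empty space. The fingers let go only once the can was resting on the floor.
- **Rack:** three cans are lined up. The next can's axis is within about 1 mm of where the first can sat at the stop, and its middle is about 3 mm nearer the trough.
- **Other objects:** the brush, polish tin and hammer show no change between the top pictures taken before and after.
- **Forces:** the wrist readings at the end of each move stayed below about 7 N. I did not record forces during the moves.
- **What failed or disagreed:** my first two long move calls were refused because of missing fields, and nothing moved. One fit of the can while it was held was poor, so I checked it was level from depth instead. The trough's centre line also measured about 2.5 mm off the can's axis in the first fit, and I used the can's own measured pose for the grasp.

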